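# Clip a sample tube into the spring clips of a sloping mixer stand

## Robot

A 6-joint arm with a two-finger parallel gripper is mounted at the origin on a cart in front of the work surface, level with it; the furniture and walls round the work are solid. World frame = base frame: x ahead of the robot, y to its left, z up, the work surface at z = 0. Lengths are in m, angles in rad, forces in N, time in s.
With the tool pointing down it reaches from about 0.275 to 0.85 m from the base axis. Payload 5.2 kg.
Tool frame: the origin (TCP) lies midway between the tips of the shut fingers; the grasp point (between the pads) lies 19 mm behind it; z points along the fingers, y is the line along which they close (so a half turn about z gives the same grasp; the last joint's range is limited). The gripper opens to 85 mm and grips with 20 to 120 N. Pads are 22 mm wide; open, the fingers measure 114 mm over their backs; the gripper's body (76 mm by 85 mm) begins 54 mm behind the grasp point. The pads swing forward as they close: fully open they stand 13 mm farther back than shut.
Start: joints at [-1.326, 0.259, 1.535, -0, 1.348, -0.203], TCP at [0.238, -0.496, 0.231] pointing down, gripper open.
Joint ranges: [-3.14, 3.14], [-0.91, 2.08], [0.19, 2.58], [-1.22, 4.36], [0.22, 2.71], [-3.12, 3.12]. Speed limits (rad/s): [2.57, 2.57, 3.14, 3.14, 3.14, 3.14].

## Interface

Orientations are given as a rotation vector (axis times angle).
In Python, from rig import get_state, get_image, camera_model, hand_in gives the robot as it stands. The module is installed in compiled form; this text tells all that it offers.
- The arm moves only by the shell command python3 -m handwheel 'ROWS' [FORCE]. ROWS is JSON, a list of rows, each an object of numbers: "x", "y", "z": the shift along the tool's x, y, z in mm; "rx", "ry", "rz": the turn, a rotation vector about the tool's x, y, z in degrees; "claw": the finger opening in mm, from 0 to 85.4. A call has 1 to 20 rows; each row is the pose to reach, as a shift and turn from the pose commanded when the call began, along the tool's axes at that moment; what a row does not reach only later rows make up. A row lasts 1/10 s, in which the tool goes at most 50 mm and 8.59 degrees, less where a joint would pass 70% of its speed; a pose out of reach is approached as far as the arm can. A call with a gripper value outside its range is refused whole. The fingers move at their own pace and stop on an object; FORCE is the grip in N (left out, the last holds). Time passes only in rows, so rows that repeat a pose let the fingers close. It gives the time, the measured TCP pose, the force, the opening and the grip force at its end, in the units of the state.
- get_state(): the state, without advancing time (a new reading comes with each control period).
- get_image(name): name is "scene" or "side" or "wrist"; returns the picture (480x640x3 uint8, blue, green, red); there is no depth.
- camera_model(name): a dict with "camera_matrix" (3x3 intrinsics, pixels), "position" and "attitude" of the camera in the world. Camera axes: x right, y up, looking along -z (the intrinsics and any distortion apply to the point x, -y, -z); pixel columns grow to the right and rows downward; lengths in m; the calibration is good to about 2 mm. A picture is of the moment at which its call begins: read the wrist's pose just before it. camera_model takes no time and is no camera call; for the wrist camera it gives the pose at the moment of the call.
- hand_in(): hands the job in; it is judged then, once.
The state is a dict: "t": time; "joint_positions": joint angles; "dq": joint speeds; "effort": joint torques, N m; "tool_pos": TCP position; "tcp_rot": TCP orientation; "force": force on the tool from outside, world axes, zero at the start; "torque": the same for the moment, N m; "opening": opening from 0.0 (shut) to 1.0 (fully open); "finger_force": force on a finger pad.
Only numpy, scipy, OpenCV 4.12 (cv2) and the standard library are available. Lean on these libraries where they do the work, as an engineer would, in place of code of your own. Each camera call takes 0.05 s, during which the arm holds its last target. There are 200 camera calls.

## Task

Take the capped sample tube that lies in the low grey rest and push it squarely into the two narrow spring clips of the sloping white stand, cap end uphill just above the upper clip, until all jaws have snapped over it and it lies home on both pads between the clips. The other, wider-clipped stand is for bigger tubes. Press with feeling (over 50 N would bend the stand), let go, and leave the other things on the bench where they are.

Things in the scene. Friction and masses are not known exactly. Their poses are not given: they have to be found in the camera images.
- tube: capped sample tube, 92 mm long, about 20 g: glass barrel 13 mm in diameter over the first 73 mm, then a cap 16 mm in diameter. Origin at the centre of the round bottom end, z along the tube towards the cap. It starts lying level in the rest, cap pointing away from the robot.
- tube_low (a point): point on the tube's axis 9 mm from the bottom end
- tube_mid (a point): point on the tube's axis 36.5 mm from the bottom end; the place to grip: in the rest and in the clips 45 mm of the tube are free round it
- tube_high (a point): point on the tube's axis 62 mm from the bottom end
- tube_rest: fixed low grey rest, base 90 x 50 x 6 mm, with two V-blocks 8 mm wide, 45 mm of free length between them; holds the tube's axis 30 mm above the worktop. Origin at the centre of the underside, x along the tube towards the cap.
- narrow_stand: fixed white sheet-metal stand, base 116 x 70 mm, 80 mm high at its back, whose deck (134 x 70 mm) slopes up away from the robot at 30 degrees and carries two narrow spring clips, one behind the other up the slope. Origin at the centre of the underside, x horizontal towards its high back.
- narrow_stand_seat (a point): where tube_mid lies when the tube is home in the narrow clips, 34 mm above the deck. x points up the slope along the tube (cap's direction), y across, z square out of the deck; push in along -z. The clips (pairs of steel jaws 8 mm long along x) are centred at x = -27.5 and +25.5 mm; the 45 mm between them are free for fingers down to the deck.
- narrow_stand_mouth (a point): point 13 mm above the seat along its z (same axes), level with the top of the jaws' flared mouth. Lower down, 5 mm above the seat, the lips at rest leave 7 mm; the tube must spread them, which takes some 10 to 20 N; then it snaps down on two rigid pads. The jaws are slippery and centre a tube that enters up to 4 mm to one side.
- narrow_stand_low_left (a joint): opening of the lower clip's left jaw, rad: 0 as it rests empty, 0.01 to 0.06 with the tube home, about 0.11 as the tube passes
- narrow_stand_low_right (a joint): the same for the lower clip's right jaw
- narrow_stand_high_left (a joint): the same for the upper clip's left jaw
- narrow_stand_high_right (a joint): the same for the upper clip's right jaw
- wide_stand: fixed stand of the same outer form whose clips are for tubes of 30 mm: not to be used. Either stand may be the left one. Same origin and axes as narrow_stand. (A fixed microscope, some 0.4 m tall, stands to the left of the stands, at about x 0.48, y 0.60 m: keep clear of it.)
- forceps: steel forceps, 131 x 19 x 9 mm, loose, bystander
- marker: felt marker, 138 x 12 mm, loose, bystander
- petri_dish: dish 59 mm across, 16 mm high, loose, bystander
- tape_roll: roll of tape 95 mm across, 19 mm high, loose, bystander
- dropper: small dropper bottle 25 mm across, 64 mm high, loose, bystander
There are look-alikes about, which are no part of the job. Leave any purple or yellow look-alike of the tube alone. Several things have the shape of the tube_rest; the one meant has the colours described above.

How it is judged:
By the outcome, as a careful person would: the job done as asked, in the order asked, and still so for the second after the job is handed in, with the robot touching nothing.
It also fails if it takes over 58 s, if anything falls off the work surface, if the arm or the gripper's body presses on something with over 40 N, if the wrist force passes 120 N, or if a joint passes its speed limit or range.

## Working session

There is one attempt and no reset: what is moved stays moved. The work goes in short steps, Python scripts to look and compute and a shell command to move; the robot and the scene stay as the last step left them, time stands still between calls to the robot, and variables do not carry over. Pictures are saved under pics/ and viewed, at most 10 in all, crops included, and the job is handed in when it is done.

```bash
mkdir -p pics
python3 - <<'E'
from rig import *
import cv2
for n in("scene","side"):
    im=get_image(n); cv2.imwrite(f"pics/{n}0.png",im)
    m=camera_model(n); print(n,m)
s=get_state(); print(s)
E
```

```text
scene {'camera_matrix': array([[558.26491074,   0.        , 317.22692485],
       [  0.        , 558.26491074, 246.4386128 ],
       [  0.        ,   0.        ,   1.        ]]), 'position': array([-0.06798932, -0.98806705,  0.67945999]), 'attitude': array([ 1.0352886 , -0.32384288, -0.58088011])}
side {'camera_matrix': array([[575.01879233,   0.        , 321.38495741],
       [  0.        , 575.01879233, 244.15853887],
       [  0.        ,   0.        ,   1.        ]]), 'position': array([0.59631641, 1.12845269, 0.75858899]), 'attitude': array([0.02853867, 1.5688775 , 2.68683122])}
{'t': 0.1, 'joint_positions': array([-1.32579802e+00,  2.59281104e-01,  1.53596258e+00,  2.93562074e-05,
        1.34802513e+00, -2.02813036e-01]), 'dq': array([ 0.00047353, -0.00175876, -0.00261154,  0.00098499,  0.00091475,
       -0.00053397]), 'effort': array([ 2.85238457e-03, -4.46971428e+01, -2.91246629e+01, -1.02836709e-04,
        6.22819149e-03,  2.28041159e-05]), 'tool_pos': array([ 0.23805313, -0.49528703,  0.23055637]), 'tcp_rot': array([-3.06153893e+00, -6.97175413e-01,  1.05705118e-05]), 'force': array([0.19973947, 0.33075455, 0.27168733]), 'torque': array([-0.00995939,  0.00468657,  0.03207027]), 'finger_force': 0.0, 'opening': 1.0008013382602132}
```

View pics/scene0.png

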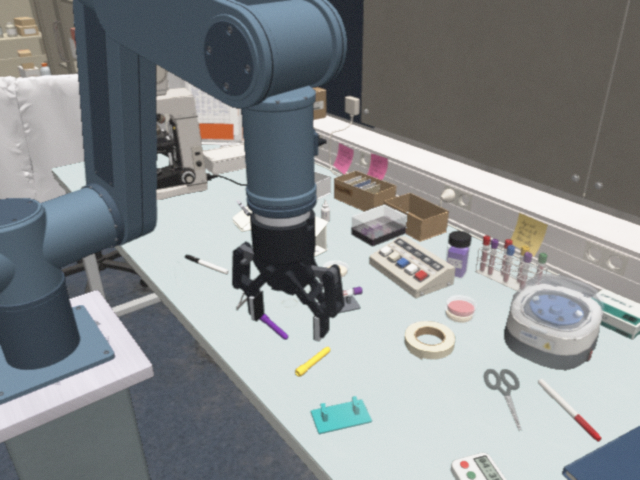

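View pics/side0.png

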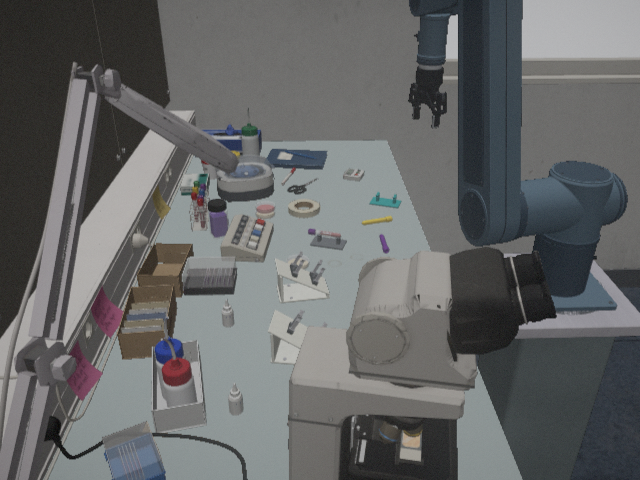

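The scene view shows the grey rest with a tube, cap violet, at (345,298). The look-alikes are a purple tube at (272,326), a yellow tube at (313,361) and a teal rest at (340,415). In the side view the grey rest is at (328,240), with stands at (300,280) and (290,335).

```bash
cat > h.py <<'E'
import numpy as np, cv2
from scipy.spatial.transform import Rotation as R
from rig import *
def ray(m,u,v):
    K=m["camera_matrix"]; d=np.array([(u-K[0,2])/K[0,0],-(v-K[1,2])/K[1,1],-1.])
    return np.array(m["position"]), R.from_rotvec(m["attitude"]).apply(d)
def onz(m,u,v,z):
    p,d=ray(m,u,v); return p+d*(z-p[2])/d[2]
def proj(m,P):
    K=m["camera_matrix"]; c=R.from_rotvec(m["attitude"]).inv().apply(np.array(P)-m["position"])
    return K[0,0]*c[...,0]/-c[...,2]+K[0,2], K[1,2]+K[1,1]*c[...,1]/c[...,2]
def tri(a,b):
    (p,d),(q,e)=a,b; A=np.c_[d,-e]; s=np.linalg.lstsq(A,q-p,rcond=None)[0]
    x,y=p+s[0]*d,q+s[1]*e; return (x+y)/2,np.linalg.norm(x-y)
E
python3 - <<'E'
from h import *
m=camera_model("side"); im=cv2.imread("pics/side0.png")
for n,u,v,z in(("cap",311,232,.03),("tube",331,238,.03),("rest",328,242,0.01),("standA",301,280,.04),("standB",290,338,.04)): print(n,onz(m,u,v,z).round(3))
ms=camera_model("scene")
print(onz(ms,352,291,.03),onz(ms,345,300,.01))
w=camera_model("wrist"); T=get_state()
Rt=R.from_rotvec(T["tcp_rot"]); print("cam in tool",Rt.inv().apply(w["position"]-T["tool_pos"]),(Rt.inv()*R.from_rotvec(w["attitude"])).as_rotvec())
print(Rt.as_matrix().round(3))
c=cv2.resize(im[215:370,225:385],None,fx=3.7,fy=3.7,interpolation=cv2.INTER_CUBIC); cv2.imwrite("pics/c1.png",c)
E
```

```text
cap [ 0.576 -0.229  0.03 ]
tube [ 0.524 -0.194  0.03 ]
rest [ 0.531 -0.208  0.01 ]
standA [0.603 0.021 0.04 ]
standB [0.626 0.23  0.04 ]
[ 0.56496247 -0.2330341   0.03      ] [ 0.55086415 -0.22733727  0.01      ]
cam in tool [ 0.07390299  0.00046445 -0.1415505 ] [2.06137368 2.06056794 0.30994337]
[[ 0.901  0.433 -0.   ]
 [ 0.433 -0.901  0.002]
 [ 0.    -0.002 -1.   ]]
```

View pics/c1.png

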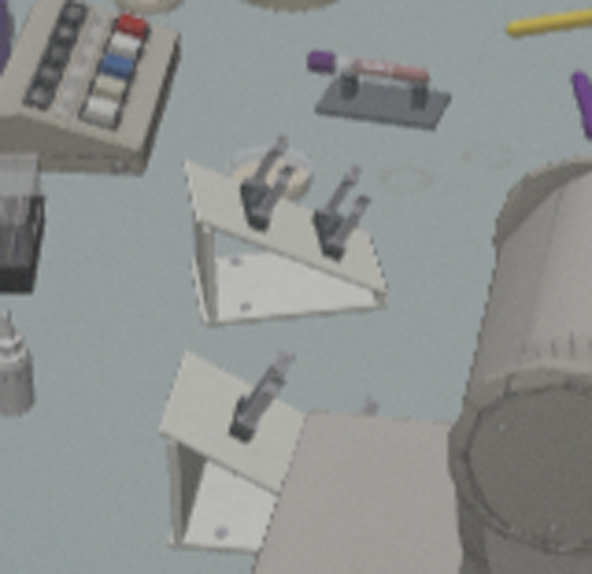

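Side crop: the wanted tube lies in the dark-grey rest (cap at crop 320,62, barrel to 425,75). Stand A is at (300,240) with both clips visible, and stand B at (230,440) is partly hidden. The tube in the grey rest is the right one. Next I move above it, also turning to its yaw.

```bash
python3 -m handwheel '[{"x":40,"y":-13,"rz":6},{"x":85,"y":-27,"rz":12},{"x":130,"y":-42,"rz":18},{"x":175,"y":-56,"rz":24},{"x":220,"y":-70,"rz":30},{"x":265,"y":-85,"rz":36},{"x":310,"y":-99,"rz":42},{"x":350,"y":-112,"rz":48},{"x":380,"y":-122,"rz":54},{"x":380,"y":-122,"rz":54},{"x":380,"y":-122,"rz":54},{"x":380,"y":-122,"rz":54}]'
python3 - <<'E'
from h import *
m=camera_model("wrist"); im=get_image("wrist"); cv2.imwrite("pics/w1.png",im); np.save("w1.npy",m,allow_pickle=True)
print(m, get_state()["joint_positions"])
E
```

```text
validation failed for argument at $[0]...
```

```bash
python3 -m handwheel '[{"x":40,"y":-13,"z":0,"rx":0,"ry":0,"rz":6,"claw":85},{"x":85,"y":-27,"z":0,"rx":0,"ry":0,"rz":12,"claw":85},{"x":130,"y":-42,"z":0,"rx":0,"ry":0,"rz":18,"claw":85},{"x":175,"y":-56,"z":0,"rx":0,"ry":0,"rz":24,"claw":85},{"x":220,"y":-70,"z":0,"rx":0,"ry":0,"rz":30,"claw":85},{"x":265,"y":-85,"z":0,"rx":0,"ry":0,"rz":36,"claw":85},{"x":310,"y":-99,"z":0,"rx":0,"ry":0,"rz":42,"claw":85},{"x":350,"y":-112,"z":0,"rx":0,"ry":0,"rz":48,"claw":85},{"x":380,"y":-122,"z":0,"rx":0,"ry":0,"rz":54,"claw":85},{"x":380,"y":-122,"z":0,"rx":0,"ry":0,"rz":54,"claw":85},{"x":380,"y":-122,"z":0,"rx":0,"ry":0,"rz":54,"claw":85},{"x":380,"y":-122,"z":0,"rx":0,"ry":0,"rz":54,"claw":85}]'
python3 - <<'E'
from h import *
m=camera_model("wrist"); im=get_image("wrist"); cv2.imwrite("pics/w1.png",im); np.save("w1.npy",m,allow_pickle=True)
print(m, get_state()["joint_positions"])
E
```

```text
t: 1.3
tool_pos: [0.5271, -0.2219, 0.231]
tcp_rot: [3.046, -0.768, -0.002]
force: [0.4, -0.4, -0.7]
opening: 1.0
finger_force: 0.0
{'camera_matrix': array([[429.09811314,   0.        , 316.41260199],
       [  0.        , 429.09811314, 238.05749855],
       [  0.        ,   0.        ,   1.        ]]), 'position': array([ 0.5924819 , -0.2583889 ,  0.37245939]), 'attitude': array([-0.1847362 ,  0.30861279, -2.046584  ])} [-5.93649306e-01  2.98464008e-01  1.48106353e+00 -4.86366611e-04
  1.36265453e+00  1.47234136e+00]
```

View pics/w1.png

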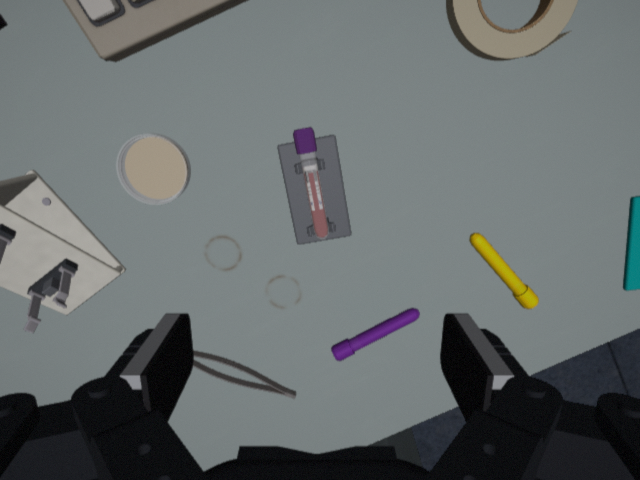

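Wrist view: the tube runs from cap top (304,128) to round bottom (322,238) in the grey rest. The purple and yellow look-alikes are at (376,333) and (503,270), and one stand is at far left (50,250).

```bash
cat > tube.py <<'E'
from h import *
m=np.load("w1.npy",allow_pickle=True).item(); im=cv2.imread("pics/w1.png"); hsv=cv2.cvtColor(im,cv2.COLOR_BGR2HSV)
roi=np.zeros(im.shape[:2],np.uint8); roi[115:245,280:350]=1
b,g,r=[im[...,i].astype(int) for i in range(3)]
cap=((b-g>30)&(roi>0)); red=((r-g>22)&(r>b)&(roi>0))
q=[]
for n,k in(("cap",cap),("red",red)):
    v,u=np.nonzero(k); P=np.array([onz(m,a,c,.03)for a,c in zip(u,v)])[:,:2]; q.append(P); print(n,len(u),u.mean(),v.min(),v.max(),P.mean(0).round(4))
cc=q[0].mean(0); pts=np.vstack(q); d=np.median(q[0],0)-q[1].mean(0); 
vx,vy,x0,y0=cv2.fitLine(pts.astype(np.float32),cv2.DIST_HUBER,0,1e-4,1e-4).ravel(); d=np.array([vx,vy]); d*=np.sign(d[0]); o=np.array([x0,y0])
print("dir deg",np.degrees(np.arctan2(d[1],d[0])))
s0=(q[1]-o)@d; s1=(q[0]-o)@d; print("ends",s0.min(),s0.max(),s1.min(),s1.max(),"len",s1.max()-s0.min())
mid=o+d*((s0.min()+s1.max())/2-.0095); print("tube_mid",mid)
S=get_state(); Rt=R.from_rotvec(S["tcp_rot"]).as_matrix(); print(Rt.round(3))
delta=Rt.T@(np.r_[mid,.03-.019]-S["tool_pos"]); print("tool delta mm for grasp pt on axis",(delta*1e3).round(1), "x yaw",np.degrees(np.arctan2(Rt[1,0],Rt[0,0])))
E
python3 tube.py
```

```text
cap 466 304.52360515021456 128 153 [ 0.5739 -0.238 ]
red 516 317.6162790697674 173 236 [ 0.5189 -0.2201]
dir deg -18.040882
ends -0.04908059047565178 0.004793150271078073 0.02102874776515827 0.03985335890933731 len 0.0889339493849891
tube_mid [ 0.53161551 -0.22419061]
[[ 0.88  -0.475 -0.001]
 [-0.475 -0.88  -0.   ]
 [-0.001  0.    -1.   ]]
tool delta mm for grasp pt on axis [  5.2  -0.5 220.1] x yaw -28.36678685936392
```

```bash
python3 -m handwheel '[{"x":2,"y":0,"z":35,"rx":0,"ry":0,"rz":-5,"claw":60},{"x":5,"y":-0.5,"z":75,"rx":0,"ry":0,"rz":-10.3,"claw":60},{"x":5,"y":-0.5,"z":110,"rx":0,"ry":0,"rz":-10.3,"claw":60},{"x":5,"y":-0.5,"z":110,"rx":0,"ry":0,"rz":-10.3,"claw":60},{"x":5,"y":-0.5,"z":110,"rx":0,"ry":0,"rz":-10.3,"claw":60},{"x":5,"y":-0.5,"z":110,"rx":0,"ry":0,"rz":-10.3,"claw":60}]'
python3 - <<'E'
from h import *
m=camera_model("wrist"); im=get_image("wrist"); cv2.imwrite("pics/w2.png",im); np.save("w2.npy",m,allow_pickle=True)
for p in ((.5739,-.238,.03),(.5,-.214,.03)): print(proj(m,p))
E
```

```text
t: 1.95
tool_pos: [0.5335, -0.2246, 0.1236]
tcp_rot: [3.101, -0.494, 0.005]
force: [0.1, 0.4, 0.4]
opening: 0.702
finger_force: 0.0
(np.float64(314.58481921302064), np.float64(167.9169247176117))
(np.float64(314.9333895688466), np.float64(298.1911971327234))
```

View pics/w2.png

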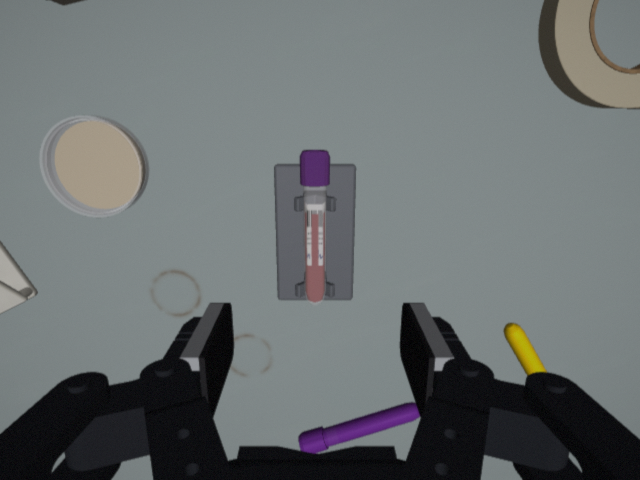

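The tube is square in the view: cap top (315,150), bottom (315,304), V-blocks at v=203 and 290.

```bash
sed -e 's/w1/w2/g' -e 's/roi\[.*\]=1/roi[140:312,295:335]=1/' tube.py > t2.py; python3 t2.py; python3 -c "
from h import *
m=np.load('w2.npy',allow_pickle=True).item()
a=onz(m,315,150,.03);b=onz(m,315,304,.03);print(a,b,np.linalg.norm(a-b), b+(a-b)*36.5/92)"
```

```text
cap 970 314.49690721649483 150 185 [ 0.5739 -0.238 ]
red 998 314.88577154308615 214 301 [ 0.5197 -0.2204]
dir deg -18.049982
ends -0.05062498152677153 0.003042295855740615 0.01951062025144223 0.038548113288388426 len 0.08917309481515995
tube_mid [ 0.5316286  -0.22424064]
[[ 0.951 -0.31   0.004]
 [-0.31  -0.951 -0.002]
 [ 0.004  0.001 -1.   ]]
tool delta mm for grasp pt on axis [ -2.5   0.2 112.8] x yaw -18.079609025125855
[ 0.58298238 -0.2412125   0.03      ] [ 0.49636235 -0.21285093  0.03      ] 0.09114499151039528 [ 0.5307279  -0.22410307  0.03      ]
```

```bash
python3 -m handwheel '[{"x":-3,"y":0,"z":40,"rx":0,"ry":0,"rz":0,"claw":45},{"x":-3,"y":0,"z":80,"rx":0,"ry":0,"rz":0,"claw":45},{"x":-3,"y":0,"z":105,"rx":0,"ry":0,"rz":0,"claw":40},{"x":-3,"y":0,"z":112,"rx":0,"ry":0,"rz":0,"claw":30},{"x":-3,"y":0,"z":112,"rx":0,"ry":0,"rz":0,"claw":8},{"x":-3,"y":0,"z":112,"rx":0,"ry":0,"rz":0,"claw":8},{"x":-3,"y":0,"z":112,"rx":0,"ry":0,"rz":0,"claw":8},{"x":-3,"y":0,"z":112,"rx":0,"ry":0,"rz":0,"claw":8},{"x":-3,"y":0,"z":112,"rx":0,"ry":0,"rz":0,"claw":8},{"x":-3,"y":0,"z":112,"rx":0,"ry":0,"rz":0,"claw":8}]' 60
```

```text
t: 3.0
tool_pos: [0.5305, -0.2226, 0.0104]
tcp_rot: [3.102, -0.492, 0.003]
force: [1.3, 0.5, 5.8]
opening: 0.128
finger_force: 59.0
```

```bash
python3 -m handwheel '[{"x":-3,"y":0,"z":-20,"rx":0,"ry":0,"rz":0,"claw":8},{"x":-3,"y":0,"z":-60,"rx":0,"ry":0,"rz":0,"claw":8},{"x":-3,"y":0,"z":-105,"rx":0,"ry":0,"rz":0,"claw":8},{"x":-3,"y":0,"z":-150,"rx":0,"ry":0,"rz":0,"claw":8},{"x":-20,"y":-30,"z":-190,"rx":0,"ry":0,"rz":-3,"claw":8},{"x":-40,"y":-65,"z":-220,"rx":0,"ry":0,"rz":-7,"claw":8},{"x":-60,"y":-105,"z":-240,"rx":0,"ry":0,"rz":-11,"claw":8},{"x":-82,"y":-145,"z":-250,"rx":0,"ry":0,"rz":-15,"claw":8},{"x":-105,"y":-185,"z":-250,"rx":0,"ry":0,"rz":-18,"claw":8},{"x":-123,"y":-225,"z":-250,"rx":0,"ry":0,"rz":-18,"claw":8},{"x":-134,"y":-251,"z":-250,"rx":0,"ry":0,"rz":-18,"claw":8},{"x":-134,"y":-251,"z":-250,"rx":0,"ry":0,"rz":-18,"claw":8},{"x":-134,"y":-251,"z":-250,"rx":0,"ry":0,"rz":-18,"claw":8},{"x":-134,"y":-251,"z":-250,"rx":0,"ry":0,"rz":-18,"claw":8}]'
python3 - <<'E'
from h import *
m=camera_model("wrist"); im=get_image("wrist"); cv2.imwrite("pics/w3.png",im); np.save("w3.npy",m,allow_pickle=True)
E
```

```text
t: 4.4
tool_pos: [0.4801, 0.0571, 0.2592]
tcp_rot: [3.141, -0.002, -0.0]
force: [0.4, 0.1, 0.1]
opening: 0.132
finger_force: 58.7
```

View pics/w3.png

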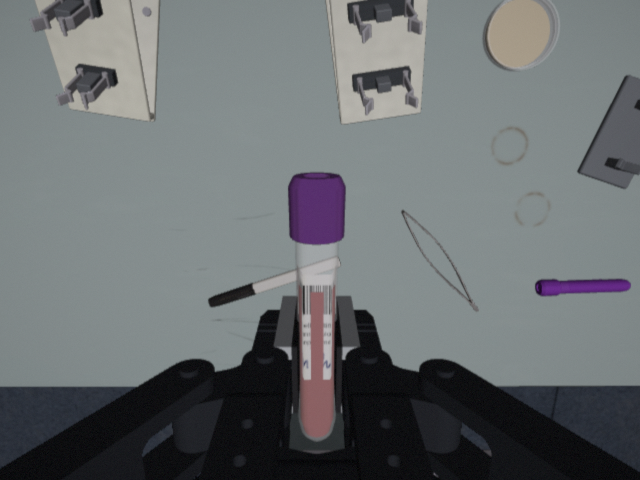

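The left stand has the narrower clips (lower clip at (88,80), upper at (70,10)). The right one (382,80) has wide clips and is the wrong stand. The tube is held straight. I'm moving left for a good view of the narrow stand.

```bash
python3 -m handwheel '[{"x":20,"y":-35,"z":0,"rx":0,"ry":0,"rz":0,"claw":8},{"x":40,"y":-70,"z":-10,"rx":0,"ry":0,"rz":0,"claw":8},{"x":60,"y":-100,"z":-20,"rx":0,"ry":0,"rz":0,"claw":8},{"x":65,"y":-110,"z":-20,"rx":0,"ry":0,"rz":0,"claw":8},{"x":65,"y":-110,"z":-20,"rx":0,"ry":0,"rz":0,"claw":8},{"x":65,"y":-110,"z":-20,"rx":0,"ry":0,"rz":0,"claw":8},{"x":65,"y":-110,"z":-20,"rx":0,"ry":0,"rz":0,"claw":8}]'
python3 - <<'E'
from h import *
m=camera_model("wrist"); im=get_image("wrist"); cv2.imwrite("pics/w4.png",im); np.save("w4.npy",m,allow_pickle=True)
E
```

```text
t: 5.15
tool_pos: [0.5444, 0.1664, 0.2789]
tcp_rot: [3.141, -0.004, -0.002]
force: [0.8, -0.3, -1.1]
opening: 0.128
finger_force: 58.7
```

View pics/w4.png

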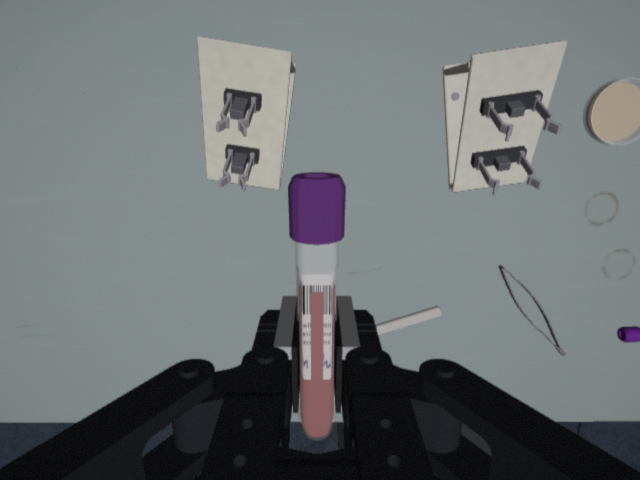

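The narrow stand is at left: deck corners near (198,38), (291,52), (279,189), (207,179), clips at about (240,105) and (240,158). The wide stand is at right.

Run:
```python
from h import *
m=np.load("w4.npy",allow_pickle=True).item(); im=cv2.imread("pics/w4.png")
g=cv2.cvtColor(im,cv2.COLOR_BGR2HSV)
for p in((215,80),(280,80),(180,100),(292,80),(240,180)): print(p,im[p[1],p[0]],end=' ')
b,gg,r=[im[...,i].astype(int) for i in range(3)]
k=((r-b>-2)&(r>110)).astype(np.uint8); k[:,:190]=0;k[:,310:]=0;k[200:]=0
k=cv2.morphologyEx(k,cv2.MORPH_CLOSE,np.ones((5,5)))
c=max(cv2.findContours(k,0,2)[0],key=cv2.contourArea); h=cv2.convexHull(c)
ap=cv2.approxPolyDP(h,4,True)[:,0]; print(ap.tolist())
e={}
C=c[:,0].astype(float)
q=np.array([[198,38],[291,52],[279,189],[207,179]],float); 
L=[]
for i in range(4):
    a,d=q[i],q[(i+1)%4]; t=(d-a)/np.linalg.norm(d-a); n=np.array([-t[1],t[0]]); s=(C-a)@t
    z=C[(abs((C-a)@n)<3)&(s>8)&(s<np.linalg.norm(d-a)-8)]
    vx,vy,x,y=cv2.fitLine(z.astype(np.float32),cv2.DIST_HUBER,0,.01,.01).ravel(); L.append(np.cross([x,y,1],[x+vx,y+vy,1])); print(len(z),end=' ')
P=[]
for i,z in zip(range(4),(.08,.08,.013,.013)):
    x=np.cross(L[i-1],L[i]); x=x[:2]/x[2]; P.append(onz(m,*x,z)); print(x.round(1),P[-1].round(4))
P=np.array(P); print("edges",[round(np.linalg.norm(P[i]-P[(i+1)%4])*1e3,1) for i in range(4)])
for i,j in((3,0),(2,1)): d=P[j]-P[i]; print("yaw",np.degrees(np.arctan2(d[1],d[0])))
d=P[0]-P[1]; print("back edge yaw-90",np.degrees(np.arctan2(d[1],d[0]))-90); d=P[3]-P[2]; print(np.degrees(np.arctan2(d[1],d[0]))-90)
print("deck centre",P.mean(0)); np.save("deck.npy",P)
cv2.imwrite("pics/c4.png",cv2.resize(im[30:200,185:305],None,fx=3.5*1.4,fy=3.5,interpolation=cv2.INTER_CUBIC) if 0 else cv2.resize(im[30:200,185:305],None,fx=3.5,fy=3.5,interpolation=cv2.INTER_CUBIC))
```

```text
(215, 80) [163 172 173] (280, 80) [167 176 179] (180, 100) [139 141 131] (292, 80) [166 172 175] (240, 180) [98 93 95] [[198, 36], [291, 52], [295, 68], [278, 189], [207, 178]]
24 22 20 18 [196.1  35.4] [0.6675 0.2523 0.08  ]
[291.8  52. ] [0.6563 0.1832 0.08  ]
[280.7 190.4] [0.5409 0.1996 0.013 ]
[207.2 177.2] [0.5537 0.2693 0.013 ]
edges [np.float64(70.0), np.float64(134.4), np.float64(70.9), np.float64(133.1)]
yaw -8.517106713966593
yaw -8.11288543238071
back edge yaw-90 -9.213136904312236
-10.420785623033439
deck centre [0.60461015 0.22607362 0.0465    ]
```

View pics/c4.png

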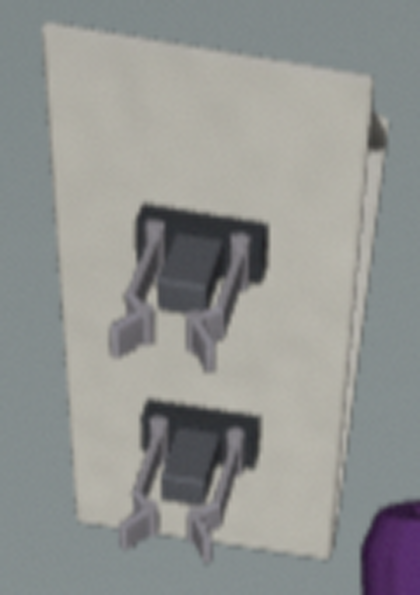

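The crop shows both clips: upper jaw tips around crop (163,348), lips (171,330), lower tips around (165,539), base plates centred (202,245) and (202,434). I'll convert these onto planes parallel to the deck.

Run:
```python
from h import *
m=np.load("w4.npy",allow_pickle=True).item(); P=np.load("deck.npy"); o=P.mean(0)
yaw=np.radians(-8.7); D=R.from_euler("zy",[yaw,-np.pi/6]).as_matrix(); np.save("D.npy",D)
def on(c,h):
    p,d=ray(m,c[0]/3.5+185-.36,c[1]/3.5+30-.36); n=D[:,2]; return (D.T@(p+d*((h-(p-o)@n)/(d@n))-o)*1e3).round(1)
for n,c,h in(("up tipL",(113.5,339),.047),("up tipR",(213.5,357),.047),("lo tipL",(122,533),.047),("lo tipR",(209,545),.047),
 ("up lipL",(151,328),.039),("up lipR",(191,331),.039),("lo lipL",(154,510),.039),("lo lipR",(192,520),.039),
 ("up pad bk/fr",(193,236),.0275),("",(187,283),.0275),("lo pad",(193,430),.0275),("",(187,477),.0275),("up plate bk",(205,213),.004),("lo plate bk",(203,409),.004)): print(n,on(c,h))
```

```text
up tipL [25.  14.8 47. ]
up tipR [23.8 -5.7 47. ]
lo tipL [-27.   13.8  47. ]
lo tipR [-27.6  -6.2  47. ]
up lipL [23.5  8.3 39. ]
up lipR [24.1 -0.1 39. ]
lo lipL [-25.7   7.6  39. ]
lo lipR [-27.4  -1.3  39. ]
up pad bk/fr [39.5  1.2 27.5]
 [28.2  2.2 27.5]
lo pad [-10.    0.2  27.5]
 [-24.    1.3  27.5]
up plate bk [31.9  1.2  4. ]
lo plate bk [-20.8   0.3   4. ]
```

Run:
```python
from h import *
m=np.load("w4.npy",allow_pickle=True).item(); P=np.load("deck.npy"); o=P.mean(0)
yaw=np.radians(-8.7); D=R.from_euler("ZY",[yaw,-np.pi/6]).as_matrix(); np.save("D.npy",D)
print(D.round(3)); print((D.T@(P-o).T*1e3).T.round(1))
def on(c,h):
    p,d=ray(m,c[0]/3.5+185-.36,c[1]/3.5+30-.36); n=D[:,2]; return (D.T@(p+d*((h-(p-o)@n)/(d@n))-o)*1e3).round(1)
for n,c,h in(("up tipL",(113.5,339),.047),("up tipR",(213.5,357),.047),("lo tipL",(122,533),.047),("lo tipR",(209,545),.047),
 ("up lipL",(151,328),.039),("up lipR",(191,331),.039),("lo lipL",(154,510),.039),("lo lipR",(192,520),.039)): print(n,on(c,h))
seat=o+D@[0,0,.034]; print("seat",seat,"mouth",seat+D@[0,0,.013])
S=get_state(); Rt=R.from_rotvec(S["tcp_rot"])
G=np.c_[D[:,0],-D[:,1],-D[:,2]]  # tool x uphill
rel=Rt.inv()*R.from_matrix(G); print("rotvec deg",np.degrees(rel.as_rotvec()).round(2))
for h in(.06,.03,0): 
    tgt=seat+D@[0,0,h-.019]; print(h,tgt.round(4),(Rt.inv().apply(tgt-S["tool_pos"])*1e3).round(1))
print("q",S["joint_positions"].round(2))
```

```text
[[ 0.856  0.151 -0.494]
 [-0.131  0.988  0.076]
 [ 0.5    0.     0.866]]
[[ 67.1  35.4  -0.1]
 [ 66.6 -34.6   0.2]
 [-67.8 -35.8   0.5]
 [-66.   35.   -0.6]]
up tipL [25.  10.9 47. ]
up tipR [24.4 -9.8 47. ]
lo tipL [-27.4  11.   47. ]
lo tipR [-27.1  -9.3  47. ]
up lipL [23.6  4.9 39. ]
up lipR [24.4 -3.6 39. ]
lo lipL [-25.9   5.3  39. ]
lo lipR [-27.2  -3.7  39. ]
seat [0.58780576 0.22864505 0.07594486] mouth [0.58138055 0.22962825 0.08720319]
rotvec deg [-2.21 30.    8.37]
0.06 [0.5675 0.2317 0.1115] [ 23.  -65.4 167.5]
0.03 [0.5824 0.2295 0.0855] [ 37.9 -63.2 193.5]
0 [0.5972 0.2272 0.0595] [ 52.8 -61.  219.5]
q [ 0.1   0.27  1.41 -0.    1.47  1.67]
```

```bash
python3 -m handwheel '[{"x":5,"y":-15,"z":10,"rx":-0.4,"ry":6,"rz":1.7,"claw":8},{"x":10,"y":-30,"z":35,"rx":-0.9,"ry":12,"rz":3.4,"claw":8},{"x":15,"y":-45,"z":65,"rx":-1.3,"ry":18,"rz":5,"claw":8},{"x":20,"y":-58,"z":100,"rx":-1.8,"ry":24,"rz":6.7,"claw":8},{"x":23,"y":-65.5,"z":135,"rx":-2.2,"ry":30,"rz":8.4,"claw":8},{"x":23,"y":-65.5,"z":160,"rx":-2.2,"ry":30,"rz":8.4,"claw":8},{"x":23,"y":-65.5,"z":167,"rx":-2.2,"ry":30,"rz":8.4,"claw":8},{"x":23,"y":-65.5,"z":167,"rx":-2.2,"ry":30,"rz":8.4,"claw":8},{"x":23,"y":-65.5,"z":167,"rx":-2.2,"ry":30,"rz":8.4,"claw":8},{"x":23,"y":-65.5,"z":167,"rx":-2.2,"ry":30,"rz":8.4,"claw":8}]'
python3 - <<'E'
from h import *
D=np.load("D.npy"); o=np.load("deck.npy").mean(0); seat=o+D@[0,0,.034]
m=camera_model("wrist"); S=get_state(); im=get_image("wrist"); cv2.imwrite("pics/w5.png",im); np.save("w5.npy",m,allow_pickle=True)
G=np.c_[D[:,0],-D[:,1],-D[:,2]]; Rt=R.from_rotvec(S["tcp_rot"])
print("rot err deg",np.degrees((Rt.inv()*R.from_matrix(G)).as_rotvec()).round(2))
g=S["tool_pos"]-Rt.as_matrix()[:,2]*.019
print("grasp pt in seat frame",(D.T@(g-seat)*1e3).round(1))
ax=Rt.as_matrix()[:,0]
for s in(-.0365,.0555): print("pred tube end",proj(m,g+ax*s))
for x in(-.0275,.0255):
  for y in (-.0105,.0105): print("pred tips",proj(m,seat+D@[x,y,.013]))
E
```

```text
t: 6.2
tool_pos: [0.5702, 0.2332, 0.1149]
tcp_rot: [2.989, -0.228, 0.808]
force: [0.1, 0.2, -0.2]
opening: 0.128
finger_force: 58.7
rot err deg [-0.14 -0.26 -0.08]
grasp pt in seat frame [ 3.7  1.8 61.8]
pred tube end (np.float64(313.52476969714326), np.float64(436.3622292780384))
pred tube end (np.float64(312.96330936474527), np.float64(173.26301951827503))
pred tips (np.float64(341.6189221638993), np.float64(348.5281756153786))
pred tips (np.float64(295.4245470553644), np.float64(348.50501522680497))
pred tips (np.float64(343.6276474643367), np.float64(236.8303248783444))
pred tips (np.float64(293.4857394135208), np.float64(236.84487610828407))
```

View pics/w5.png

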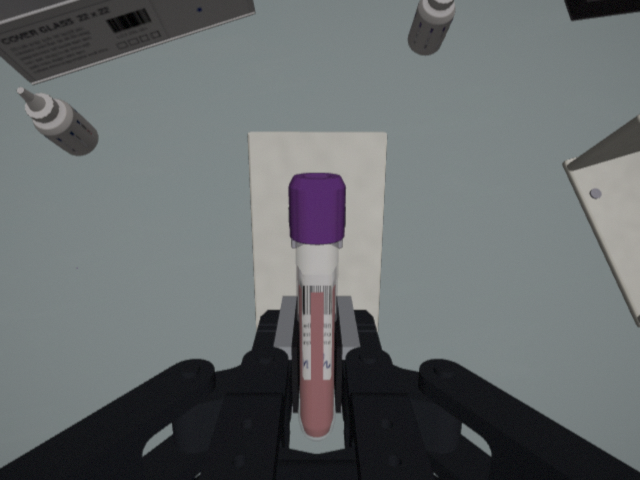

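The tube is at u≈317, centred over the deck (edges 249..386 at v=150) and the upper jaw tips (292,243) and (342,243), so it is aligned laterally. It needs about 3.5 mm down the slope; I'll shift that, then descend to just above the lips.

```bash
cat > st.py <<'E'
from h import *
D=np.load("D.npy"); o=np.load("deck.npy").mean(0); seat=o+D@[0,0,.034]
S=get_state(); Rt=R.from_rotvec(S["tcp_rot"]); g=S["tool_pos"]-Rt.as_matrix()[:,2]*.019
G=np.c_[D[:,0],-D[:,1],-D[:,2]]
print("t",S["t"],"seat frame mm",(D.T@(g-seat)*1e3).round(1),"force",(D.T@S["force"]).round(1),"rot",np.degrees((Rt.inv()*R.from_matrix(G)).as_rotvec()).round(2),"torque",(D.T@S["torque"]).round(2),S["opening"].round(3))
E
python3 -m handwheel '[{"x":-3.5,"y":0.5,"z":15,"rx":0,"ry":-0.2,"rz":0,"claw":8},{"x":-3.5,"y":0.5,"z":30,"rx":0,"ry":-0.2,"rz":0,"claw":8},{"x":-3.5,"y":0.5,"z":40,"rx":0,"ry":-0.2,"rz":0,"claw":8},{"x":-3.5,"y":0.5,"z":46,"rx":0,"ry":-0.2,"rz":0,"claw":8},{"x":-3.5,"y":0.5,"z":46,"rx":0,"ry":-0.2,"rz":0,"claw":8},{"x":-3.5,"y":0.5,"z":46,"rx":0,"ry":-0.2,"rz":0,"claw":8},{"x":-3.5,"y":0.5,"z":46,"rx":0,"ry":-0.2,"rz":0,"claw":8}]' 80; python3 st.py
```

```text
t: 6.95
tool_pos: [0.5878, 0.2299, 0.0709]
tcp_rot: [2.991, -0.226, 0.798]
force: [-0.3, 0.1, -0.5]
opening: 0.121
finger_force: 78.0Traceback (most recent call last):
  File "st.py", line 5, in <module>
    print("t",S["t"],"seat frame mm",(D.T@(g-seat)*1e3).round(1),"force",(D.T@S["force"]).round(1),"rot",np.degrees((Rt.inv()*R.from_matrix(G)).as_rotvec()).round(2),"torque",(D.T@S["torque"]).round(2),S["opening"].round(3))
                                                                                                                                                                                                          ^^^^^^^^^^^^^^^^^^
AttributeError: 'float' object has no attribute 'round'
```

```bash
sed -i 's/,S\["opening"\].round(3)//' st.py; python3 st.py; python3 -c "
from rig import *;import cv2;cv2.imwrite('pics/s5.png',cv2.resize(get_image('side')[240:390,220:400],None,fx=4,fy=4,interpolation=2))"
```

```text
t 6.95 seat frame mm [-2.6  1.2 14.7] force [-0.5  0.1 -0.3] rot [-0.08  0.14  0.04] torque [0.02 0.29 0.01]
```

View pics/s5.png

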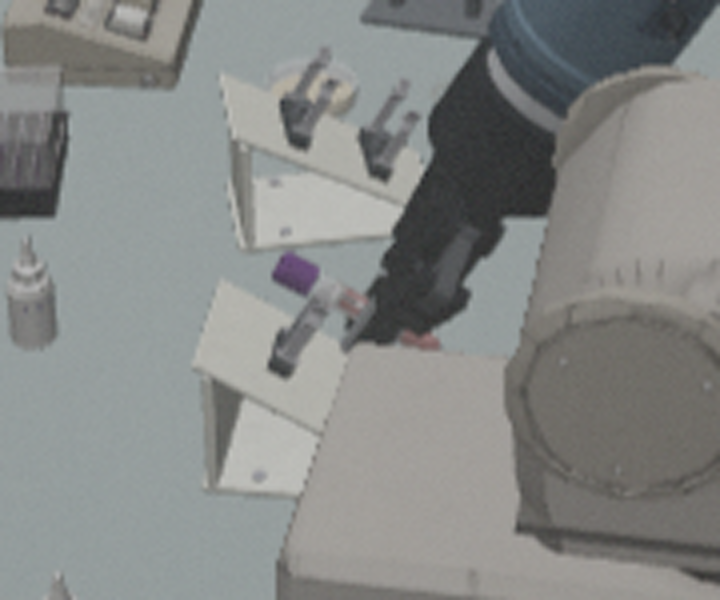

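The side view shows the tube parallel to the deck over the narrow stand, the upper jaw at (300,330), the cap uphill at (297,272). Now I press in gently.

```bash
python3 -m handwheel '[{"x":2.5,"y":0,"z":1,"rx":0,"ry":0,"rz":0,"claw":8},{"x":2.5,"y":0,"z":2,"rx":0,"ry":0,"rz":0,"claw":8},{"x":2.5,"y":0,"z":4,"rx":0,"ry":0,"rz":0,"claw":8},{"x":2.5,"y":0,"z":6,"rx":0,"ry":0,"rz":0,"claw":8},{"x":2.5,"y":0,"z":7,"rx":0,"ry":0,"rz":0,"claw":8},{"x":2.5,"y":0,"z":7,"rx":0,"ry":0,"rz":0,"claw":8},{"x":2.5,"y":0,"z":7,"rx":0,"ry":0,"rz":0,"claw":8}]'; python3 st.py
```

```text
t: 7.7
tool_pos: [0.594, 0.2297, 0.0675]
tcp_rot: [2.991, -0.225, 0.802]
force: [-4.5, 0.9, 9.1]
opening: 0.124
finger_force: 79.4
t 7.7 seat frame mm [0.9 1.9 8.7] force [ 0.6  0.2 10.2] rot [-0.16  0.01  0.04] torque [0.01 0.32 0.  ]
```

```bash
python3 -m handwheel '[{"x":0,"y":0,"z":1,"rx":0,"ry":0,"rz":0,"claw":8},{"x":0,"y":0,"z":2,"rx":0,"ry":0,"rz":0,"claw":8},{"x":0,"y":0,"z":2,"rx":0,"ry":0,"rz":0,"claw":8}]'; python3 st.py
```

```text
t: 8.0
tool_pos: [0.5951, 0.2295, 0.0655]
tcp_rot: [2.991, -0.225, 0.801]
force: [-2.7, -0.4, 6.2]
opening: 0.127
finger_force: 78.9
t 8.0 seat frame mm [0.9 1.9 6.4] force [ 0.8 -0.8  6.7] rot [-0.16  0.01  0.04] torque [0.05 0.14 0.03]
```

```bash
python3 -m handwheel '[{"x":0,"y":0,"z":1,"rx":0,"ry":0,"rz":0,"claw":8},{"x":0,"y":0,"z":2,"rx":0,"ry":0,"rz":0,"claw":8},{"x":0,"y":0,"z":2,"rx":0,"ry":0,"rz":0,"claw":8}]'; python3 st.py
```

```text
t: 8.3
tool_pos: [0.5962, 0.2291, 0.0631]
tcp_rot: [2.991, -0.226, 0.8]
force: [0.5, 0.3, 3.0]
opening: 0.126
finger_force: 78.4
t 8.3 seat frame mm [0.7 1.7 3.8] force [1.9 0.4 2.4] rot [-0.15  0.05  0.03] torque [ 0.11 -0.15  0.06]
```

```bash
python3 -m handwheel '[{"x":0,"y":0,"z":1,"rx":0,"ry":0,"rz":0,"claw":8},{"x":0,"y":0,"z":2,"rx":0,"ry":0,"rz":0,"claw":8},{"x":0,"y":0,"z":2,"rx":0,"ry":0,"rz":0,"claw":8}]'; python3 st.py
```

```text
t: 8.6
tool_pos: [0.5968, 0.2287, 0.0604]
tcp_rot: [2.991, -0.226, 0.798]
force: [5.6, 0.7, -2.3]
opening: 0.121
finger_force: 77.9
t 8.6 seat frame mm [-0.   1.3  1.1] force [ 3.6  1.5 -4.7] rot [-0.1   0.14  0.04] torque [ 0.33 -0.25  0.03]
```

```bash
python3 -m handwheel '[{"x":0,"y":0,"z":0.7,"rx":0,"ry":0,"rz":0,"claw":8},{"x":0,"y":0,"z":1.2,"rx":0,"ry":0,"rz":0,"claw":8},{"x":0,"y":0,"z":1.2,"rx":0,"ry":0,"rz":0,"claw":8}]'; python3 st.py
```

```text
t: 8.9
tool_pos: [0.5969, 0.2285, 0.0594]
tcp_rot: [2.991, -0.226, 0.797]
force: [4.5, 1.9, -2.8]
opening: 0.122
finger_force: 77.9
t 8.9 seat frame mm [-0.4  1.3  0.2] force [ 2.2  2.6 -4.4] rot [-0.08  0.16  0.04] torque [ 0.38 -0.09  0.02]
```

```bash
python3 -m handwheel '[{"x":0,"y":0,"z":0.5,"rx":0,"ry":0,"rz":0,"claw":8},{"x":0,"y":0,"z":1,"rx":0,"ry":0,"rz":0,"claw":8},{"x":0,"y":0,"z":1,"rx":0,"ry":0,"rz":0,"claw":8}]'; python3 st.py
```

```text
t: 9.2
tool_pos: [0.597, 0.2285, 0.0592]
tcp_rot: [2.991, -0.226, 0.798]
force: [-1.7, 2.1, 5.0]
opening: 0.123
finger_force: 78.9
t 9.2 seat frame mm [-0.4  1.2 -0.1] force [0.8 1.8 5.3] rot [-0.08  0.14  0.05] torque [ 0.2   0.18 -0.01]
```

It is contacting the pads (motion stalled at height ~0, force rising). A slightly firmer press, then check.

```bash
python3 -m handwheel '[{"x":0,"y":0,"z":0.7,"rx":0,"ry":0,"rz":0,"claw":8},{"x":0,"y":0,"z":1.4,"rx":0,"ry":0,"rz":0,"claw":8},{"x":0,"y":0,"z":1.4,"rx":0,"ry":0,"rz":0,"claw":8}]'; python3 st.py
```

```text
t: 9.5
tool_pos: [0.5972, 0.2285, 0.0591]
tcp_rot: [2.99, -0.226, 0.799]
force: [-10.4, 1.8, 16.4]
opening: 0.124
finger_force: 80.2
t 9.5 seat frame mm [-0.3  1.3 -0.3] force [-0.9  0.2 19.4] rot [-0.08  0.1   0.05] torque [ 0.01  0.49 -0.01]
```

```bash
python3 -m handwheel '[{"x":0,"y":0,"z":-1,"rx":0,"ry":0,"rz":0,"claw":8},{"x":0,"y":0,"z":-1,"rx":0,"ry":0,"rz":0,"claw":35},{"x":0,"y":0,"z":-1,"rx":0,"ry":0,"rz":0,"claw":35},{"x":0,"y":0,"z":-1,"rx":0,"ry":0,"rz":0,"claw":35},{"x":0,"y":0,"z":-1,"rx":0,"ry":0,"rz":0,"claw":35},{"x":0,"y":0,"z":-5,"rx":0,"ry":0,"rz":0,"claw":35},{"x":0,"y":0,"z":-25,"rx":0,"ry":0,"rz":0,"claw":35},{"x":0,"y":0,"z":-60,"rx":0,"ry":0,"rz":0,"claw":35},{"x":0,"y":0,"z":-100,"rx":0,"ry":0,"rz":0,"claw":35},{"x":0,"y":0,"z":-130,"rx":0,"ry":0,"rz":0,"claw":35},{"x":0,"y":0,"z":-130,"rx":0,"ry":0,"rz":0,"claw":35},{"x":0,"y":0,"z":-130,"rx":0,"ry":0,"rz":0,"claw":35},{"x":0,"y":0,"z":-130,"rx":0,"ry":0,"rz":0,"claw":35}]'
python3 - <<'E'
from h import *
D=np.load("D.npy"); o=np.load("deck.npy").mean(0); seat=o+D@[0,0,.034]
m=camera_model("wrist"); im=get_image("wrist"); cv2.imwrite("pics/w6.png",im)
b,g,r=[im[...,i].astype(int) for i in range(3)]
def on(u,v):
    p,d=ray(m,u,v); n=D[:,2]; return D.T@(p+d*(-((p-seat)@n)/(d@n))-seat)*1e3
for n,k in(("cap",b-g>30),("red",(r-g>22)&(r>b))):
    nl,lab,st,c=cv2.connectedComponentsWithStats(k.astype(np.uint8))
    for j in range(1,nl):
        if st[j,4]<60: continue
        P=np.array([on(u,v) for v,u in np.argwhere(lab==j)])
        if abs(P.mean(0)).max()<90: print(n,st[j].tolist(),P.mean(0).round(1),P[:,0].min().round(1),P[:,0].max().round(1),P[:,1].min().round(1),P[:,1].max().round(1))
E
```

```text
t: 10.8
tool_pos: [0.5338, 0.2375, 0.1691]
tcp_rot: [2.991, -0.226, 0.795]
force: [0.4, 1.0, -0.1]
opening: 0.409
finger_force: 0.0
cap [303, 140, 26, 34, 864] [44.9  0.3 -0. ] 35.4 54.2 -7.0 7.6
red [307, 201, 18, 84, 848] [-13.1   0.4  -0. ] -34.6 18.8 -5.0 5.6
```

Run:
```python
from h import *
D=np.load("D.npy"); o=np.load("deck.npy").mean(0); seat=o+D@[0,0,.034]
rs={}
for n in("side","scene","wrist"):
    m=camera_model(n); im=get_image(n); b,g,r=[im[...,i].astype(int) for i in range(3)]
    for nm,k,s in(("cap",(b-g>25)&(r-g>5),.046),("red",(r-g>18)&(r>b),-.0225)):
        u,v=proj(m,seat+D@[s,0,0]); M=np.zeros(k.shape,bool); w=30 if n=="wrist" else 14
        if nm=="red" and n=="wrist": w=60
        M[max(0,int(v)-w):int(v)+w,max(0,int(u)-w):int(u)+w]=1; q=np.argwhere(k&M)
        if len(q)>6:
            c=q.mean(0); rs[n,nm]=ray(m,c[1],c[0])
            print(n,nm,len(q),"seen",c[::-1].round(1),"pred",np.round((u,v),1))
for a,b in(("side","wrist"),("scene","wrist")):
    for nm in("cap","red"):
        if (a,nm) in rs and (b,nm) in rs: x,e=tri(rs[a,nm],rs[b,nm]); print(a,nm,(D.T@(x-seat)*1e3).round(1),"gap mm",round(e*1e3,1))
```

```text
side cap 50 seen [289.3 311.5] pred [288.7 311.4]
side red 10 seen [311.2 322.6] pred [319.2 327.8]
scene cap 34 seen [261.8 186.8] pred [262.1 187.4]
scene red 44 seen [247.3 199. ] pred [242.3 203.6]
wrist cap 899 seen [315.1 156.1] pred [315.7 154.3]
wrist red 930 seen [315.3 249.8] pred [315.7 266. ]
side cap [45.   0.4  0.8] gap mm 0.2
side red [-6.8  0.2  3.3] gap mm 7.4
scene cap [45.8  0.3  1.7] gap mm 1.2
scene red [-7.4 -0.6  3.1] gap mm 6.6
```

The cap sits within 1 mm of its home position, and the barrel lies on the predicted axis in both fixed views. Both clips are passed, and the gripper is clear.

```bash
python3 -c "from rig import *; print(hand_in())"
```

```text
the job is handed in; nothing more can be done
None
```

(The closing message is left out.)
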